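Unclip the lock case and take out its cylinder

ROBOT

A 7-joint arm with a two-finger parallel gripper is mounted at the origin on a cart in front of the work surface, level with it; the furniture and walls round the work are solid. World frame = base frame: x ahead of the robot, y to its left, z up, the work surface at z = 0. Lengths are in m, angles in degrees, forces in N, time in s.
With the tool pointing down it reaches from about 0.425 to 0.875 m from the base axis. Payload 4.7 kg.
Tool frame: the origin (TCP) lies midway between the tips of the shut fingers; the grasp point (between the pads) lies arm.grasp_offset behind it (arm.grasp_offset is the distance from the TCP to the grasp point, in m); z points along the fingers, y is the direction in which the jaws open and shut (so a half turn about z gives the same grasp; the last joint's range is limited). The gripper opens to 87 mm and grips with 3 to 60 N. Pads are 19 mm wide; open, the fingers measure 117 mm over their backs; the gripper's body (75 mm by 190 mm) begins 51 mm behind the grasp point.
Start: joints at [-72.072, 18.392, -4.016, 83.108, 1.295, 78.541, -3.26], TCP at [0.191, 0.621, 0.223] pointing down, gripper open.
Joint ranges: [-163.93, 163.93], [-17.29, 119.83], [-79.2, 71.16], [3.27, 140.29], [-89.18, 269.18], [5.43, 117.66], [-154.24, 154.24]. Speed limits (degrees/s): [147.25, 147.25, 180, 180, 180, 180, 180].

INTERFACE

Orientations are given as [roll, pitch, yaw] about the fixed x, y, z axes, in that order (R = Rz(yaw) Ry(pitch) Rx(roll)).
In Python, from cell import readout, capture, calibration, arm, nets gives the robot as it stands.
- The arm moves only by the shell command python3 -m crank 'ROWS' [OPENING] [FORCE]. ROWS is JSON, a list of rows, each a list of 6 numbers: the shift along the world's x, y, z in cm, then the turn, a rotation vector about the world's x, y, z in rad. In form: [[x, y, z, ax, ay, az], ...]. A call has 1 to 12 rows; each row is the pose to reach, as a shift and turn from the pose commanded when the call began; what a row does not reach only later rows make up. A row lasts 1/12 s, in which the tool goes at most 41.7 mm and 7.16 degrees, less where a joint would pass 70% of its speed; a pose out of reach is approached as far as the arm can. A call with a gripper value outside its range is refused whole. OPENING is the opening, from 0 (shut) to 1 (fully open), set as the call begins (- or left out, the last holds). The fingers move at their own pace and stop on an object; FORCE is the grip in N (left out, the last holds). Time passes only in rows, so rows that repeat a pose let the fingers close. It gives the time, the measured TCP pose, the force and the opening at its end, in the units of the state.
- readout.get_state(): the state, without advancing time (a new reading comes with each control period).
- capture(name): name is "scene" or "top" or "wrist"; returns the picture (384x512x3 uint8, blue, green, red); there is no depth.
- calibration(name): a dict with "fx", "fy", "cx", "cy" (pixels), "D" ([k1, k2, p1, p2, k3] as OpenCV has them; the pictures are not rectified), "T" (4x4, takes a point from camera to world coordinates). Camera axes: x right, y down, z forward; pixel columns grow to the right and rows downward; lengths in m; the calibration is good to about 2 mm. A picture is of the moment at which its call begins: read the wrist's pose just before it. calibration takes no time and is no camera call; for the wrist camera it gives the pose at the moment of the call.
- arm.close_job(): hands the job in, once; it reports no verdict.
Trained networks look in the newest picture that a camera, given by its name, has taken for a name from the list of things; names that differ only in an ending like _2 or _b are one class to them, and where a whole thing is asked for, a point or a joint stands for the part that bears it (a point fixed in the world has none). Each returns a list of dicts, best first, with "p" (0 to 1); they miss things now and then, are a little off and sometimes report something else, mostly with a low value. They report only what shows in the picture. A call takes as long as a camera call.
- nets.search_frame(camera, name): "rect" ([left, top, width, height] in pixels, round what is visible of it).
- nets.tip_of(camera, name): "centre" ([column, row] in pixels: a listed point, or the origin of a listed thing).
The state is a dict: "time_s": time; "joint_positions": joint angles; "qvel": joint speeds; "tau": joint torques, N m; "position": TCP position; "orientation": TCP orientation; "ft_force": force on the tool from outside, world axes, zero at the start; "torque": the same for the moment, N m; "width": finger opening in m.
Only numpy, scipy, OpenCV 4.12 (cv2) and the standard library are available. Lean on these libraries where they do the work, as an engineer would, in place of code of your own. Each camera call takes 0.05 s, during which the arm holds its last target.

TASK

The cylinder in the grey lock case has to be re-keyed: press the snap tab of the cover inward so that the cover springs up, lift the cover off and lay it right way up, flat on the bench clear of the case. Then take the lock cylinder out of the case and lay it flat in the shallow metal tray. Set both down rather than dropping them, and leave the other things on the bench where they are.

Things in the scene. Friction and masses are not known exactly. Their poses are not given: they have to be found in the camera images.
- case: grey plastic lock case, fixed to the bench: an open-topped box 150 (x) x 120 (y) x 53 mm high, walls 6 mm, with a screw lug low on each y side (164 mm over the lugs). Origin at the centre of its underside, z up. Its -x side, which roughly faces the robot, is the side of the snap tab. It stands left or right, the tray on the other side; the bench half-way between them is free for the cover
- case_cradle (a point): point on top of the cradle inside the case, under the cylinder, 18 mm above the bench, axes as the case's. The cradle is 34 mm long in x; to either x side of it the case is open for 35 mm or more, down to its floor 4 mm above the bench, and 54 mm to either y side. Two thin spring lifter pins at 67 mm to -x, 40 mm to each y side of it, reach up to 61 mm above the bench once the cover is off
- cover: the loose grey cover, about 128 x 104 mm, 102 g with its tab: origin at the centre of its underside, axes as the case's while it is on (-x to the tab, z up), then 40 mm above the bench. When the tab lets go, its tab end springs up about 14 mm (0.1 rad) and stays up, while a flat tongue on its +x end still reaches 5 to 7 mm under the far lip of the case
- cover_rib (a point): centre of the pull rib on the cover: 56 mm long (x), 14 mm thick (y, grasp across this), 22 mm tall, its middle 11 mm above the cover's top face; axes as the cover's. It rises about 7 mm when the tab lets go. To free the tongue draw the cover 10 to 15 mm toward the tab side (case -x) while raising it 10 mm, then lift. With the cover flat on the bench it is 23 mm above the bench
- tab_face (a point): centre of the raised outer face of the snap tab (faces case -x): an upright plate 28 mm wide (y), 4 mm thick, on the -x edge of the cover, standing 25 mm above the case's rim; the point is 11 mm below its top edge and 14 mm above the rim in front of it, 60 mm to -x of the case's centre. Inward is case +x
- snap_tab (a joint): inward travel of the snap tab relative to the cover, m: 0 at rest, 0.009 at its stop. A soft spring (0.6 N at rest, 1.8 N at the stop) returns it; the hook clears the lip at about 0.005 to 0.006. The cover itself can shift back 1.5 mm when pushed. Press to the stop with a few newtons (up to about 8), then back off
- cylinder_centre (a point): centre, half-way up, of the lock cylinder under the cover: a nickel euro-profile cylinder lying flat, 63 mm long (y), 39 mm wide (x, grasp across this at the middle), 17 mm high, 220 g. In the case it lies 26 mm above the bench, its length along the case's y within some degrees
- cylinder: the same lock cylinder; origin under its centre
- tray_in (a point): centre of the inner floor of the shallow metal tray, fixed to the bench: 140 (x) x 170 (y) x 18 mm high, walls and floor 3 mm; the point is 3 mm above the bench, axes along the sides
- calliper: steel calliper, 66 x 220 x 11 mm, bystander; origin under its centre
- lock_cylinder_1: another lock cylinder, 39 x 63 x 17 mm, lying loose at the right of the bench, bystander; origin under its centre
- chip_brush: thin wooden brush, 15 x 226 x 10 mm, bystander; origin under its centre
- screwdriver_1: screwdriver, 25 x 175 x 25 mm, bystander; origin under its centre
- loupe: black eyepiece loupe, 40 x 40 x 38 mm, bystander; origin under its centre

How it is judged:
By the outcome, as a careful person would: the job done as asked, in the order asked, and still so for the second after the job is handed in, with the robot touching nothing.
It also fails if it takes over 70 s, if anything falls off the work surface, if the arm or the gripper's body presses on something with over 40 N, if the wrist force passes 120 N, or if a joint passes its speed limit or range.

## Working session

There is one attempt and no reset: what is moved stays moved. The work goes in short steps, Python scripts to look and compute and a shell command to move; the robot and the scene stay as the last step left them, time stands still between calls to the robot, and variables do not carry over. Pictures are saved under pics/ and viewed, and the job is handed in when it is done.

```bash
mkdir -p pics; ls
python3 - <<'E'
from cell import readout, capture, calibration, arm, nets
import cv2
print(readout.get_state()); print(arm.grasp_offset)
for c in ("scene","top"):
    cv2.imwrite(f"pics/{c}0.png",capture(c))
    k=calibration(c); print(c,k)
    for n in ("case","cover","cover_rib","tab_face","tray_in"):
        r=nets.tip_of(c,n); print(n,[(x["centre"],round(x["p"],2)) for x in r[:2]])
print(calibration("wrist"))
E
```

```text
pics
{'time_s': 0.0, 'joint_positions': array([-72.07280425,  18.43974755,  -4.01697733,  83.17596965,
         1.29472398,  78.54244406,  -3.26008116]), 'qvel': array([ 0.02225391, -0.15653293, -0.14692373,  0.04233957, -0.07127737,
       -0.1235346 , -0.04630486]), 'tau': array([-2.23014190e-04, -4.91287494e+01, -4.03892007e-01, -3.12529421e+01,
       -6.38487772e-02,  4.39742999e-02,  1.68816932e-04]), 'position': array([0.19119951, 0.62064144, 0.22144458]), 'orientation': array([-1.79887078e+02,  5.17655896e-03,  1.62883818e+02]), 'ft_force': array([-0.14102324, -0.24111342,  0.27850655]), 'torque': array([ 0.02228968, -0.01734605, -0.0448258 ]), 'width': 0.08680248297791238}
0.0187
scene {'fx': 494.7866176870179, 'fy': 494.7866176870179, 'cx': 259.88701170454345, 'cy': 201.39479435306814, 'D': array([-0.14086926,  0.        ,  0.        ,  0.        ,  0.        ]), 'T': array([[ 0.88729736, -0.32592617,  0.32630587,  0.06628069],
       [-0.46067716, -0.59273257,  0.66063958, -1.07216629],
       [-0.02190761, -0.73650542, -0.67607679,  1.09024195],
       [ 0.        ,  0.  
[... 666 characters left out ...]
96.1, 194.8], 0.71)]
cover [([293.9, 196.9], 0.68)]
cover_rib [([299.5, 195.6], 0.84)]
tab_face [([303.2, 208.1], 0.39), ([292.8, 191.7], 0.2)]
tray_in [([164.4, 190.0], 0.74)]
{'fx': 335.91604094826346, 'fy': 335.91604094826346, 'cx': 258.0612353167823, 'cy': 192.5831486415185, 'D': array([-0.0319807,  0.       ,  0.       ,  0.       ,  0.       ]), 'T': array([[ 2.95291594e-01,  9.18003010e-01,  2.64713708e-01,
         1.17923025e-01],
       [ 9.55407122e-01, -2.83825538e-01, -8.14880123e-02,
         6.42718893e-01],
       [ 3.26269918e-04,  2.76972087e-01, -9.60877909e-01,
         3.86223522e-01],
       [ 0.00000000e+00,  0.00000000e+00,  0.00000000e+00,
         1.00000000e+00]])}
```

View pics/scene0.png

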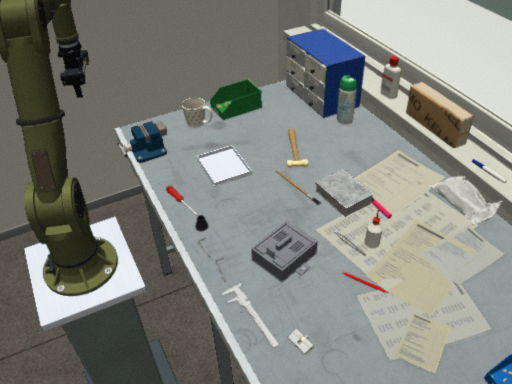

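View pics/top0.png

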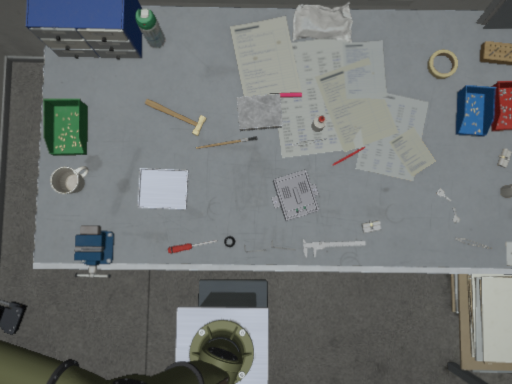

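```bash
cat > h.py <<'E'
import numpy as np, cv2
from cell import readout, capture, calibration, arm, nets
from scipy.spatial.transform import Rotation as R
def ray(c,uv,k=None):
    k=k or calibration(c)
    K=np.array([[k["fx"],0,k["cx"]],[0,k["fy"],k["cy"]],[0,0,1]])
    p=cv2.undistortPoints(np.array([[uv]],float),K,k["D"])[0,0]
    d=k["T"][:3,:3]@np.array([p[0],p[1],1]); return k["T"][:3,3],d
def at(c,uv,z,k=None):
    o,d=ray(c,uv,k); return o+d*(z-o[2])/d[2]
def proj(c,P,k=None):
    k=k or calibration(c); T=np.linalg.inv(k["T"])
    K=np.array([[k["fx"],0,k["cx"]],[0,k["fy"],k["cy"]],[0,0,1]])
    return cv2.projectPoints(np.array(P,float).reshape(-1,3),cv2.Rodrigues(T[:3,:3])[0],T[:3,3],K,k["D"])[0][:,0]
def st():
    s=readout.get_state(); print("t %.2f pos %s rpy %s f %s w %.4f"%(s["time_s"],s["position"].round(4),s["orientation"].round(2),s["ft_force"].round(1),s["width"])); return s
E
python3 - <<'E'
from h import *
np.set_printoptions(precision=4,suppress=True)
for c,l in (("scene",dict(case=(282.9,254.9,0.0),rib=(280.9,245,.057),tab=(269.6,250.4,.067),tray=(223.8,165.7,.003))),("top",dict(case=(296.1,194.8,0),rib=(299.5,195.6,.057),tab=(303.2,208.1,.067),tray=(164.4,190,.003)))):
    for n,v in l.items(): print(c,n,at(c,v[:2],v[2]))
for n in ("calliper","lock_cylinder_1","chip_brush","screwdriver_1","loupe"):
    r=nets.tip_of("top",n); print(n,[(at("top",x["centre"],0),round(x["p"],2)) for x in r[:2]])
im=cv2.imread("pics/top0.png"); cv2.imwrite("pics/tz.png",cv2.resize(im[120:270,120:400],None,fx=2.8,fy=2.8,interpolation=cv2.INTER_CUBIC))
im=cv2.imread("pics/scene0.png"); cv2.imwrite("pics/sz.png",cv2.resize(im[200:300,220:350],None,fx=6,fy=6,interpolation=cv2.INTER_CUBIC))
E
```

```text
scene case [ 0.545 -0.244  0.   ]
scene rib [ 0.5332 -0.2523  0.057 ]
scene tab [ 0.4914 -0.2629  0.067 ]
scene tray [0.5651 0.2178 0.003 ]
top case [ 0.5479 -0.2539  0.    ]
top rib [ 0.5401 -0.2603  0.057 ]
top tab [ 0.4965 -0.2722  0.067 ]
top tray [0.5578 0.2157 0.003 ]
calliper [(array([ 0.3586, -0.3879,  0.    ]), 0.84)]
lock_cylinder_1 [(array([ 0.432 , -0.5048,  0.    ]), 0.65)]
chip_brush [(array([0.7413, 0.011 , 0.    ]), 0.6)]
screwdriver_1 [(array([0.3684, 0.1075, 0.    ]), 0.45)]
loupe [(array([ 0.3799, -0.018 ,  0.    ]), 0.58)]
```

View pics/tz.png

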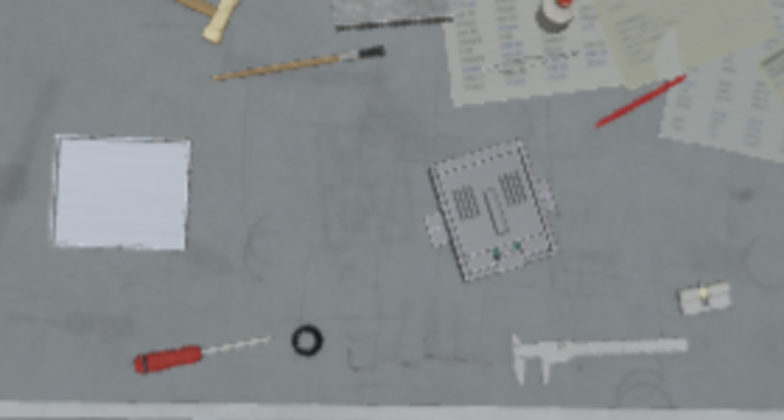

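View pics/sz.png

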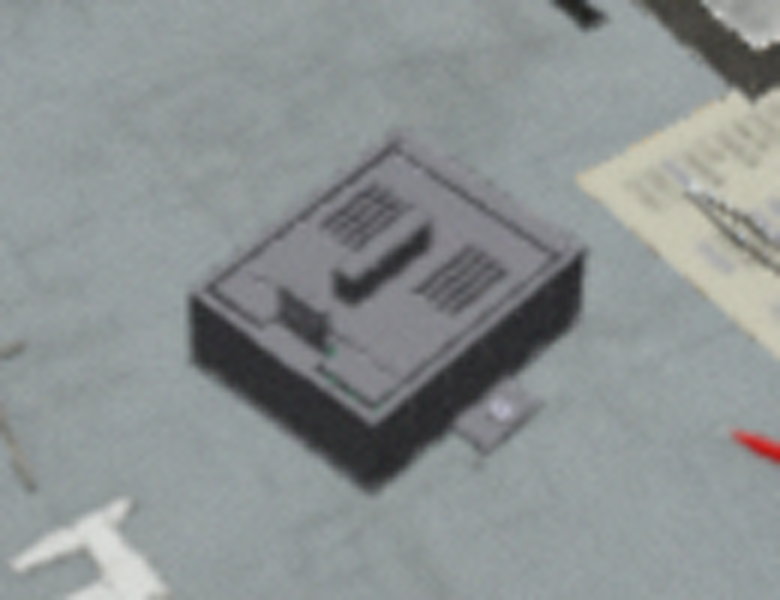

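```bash
python3 -m crank '[[3,-2,1,0,0,-0.11],[6,-4.5,2,0,0,-0.23],[9,-7,3,0,0,-0.35],[12,-9.5,4,0,0,-0.47],[15,-12.5,5,0,0,-0.59],[18,-15.5,6,0,0,-0.71],[21,-18.5,6,0,0,-0.83],[24,-21.5,6,0,0,-0.95],[26.5,-24.5,6,0,0,-1.07],[29,-28,6,0,0,-1.19],[31,-31.5,6,0,0,-1.31],[32.5,-35,6,0,0,-1.4]]' 0; python3 -c "
from h import *;st();print(readout.get_state()['joint_positions'].round(1))"
```

```text
time_s: 1.85
position: [0.5178, 0.2693, 0.2826]
orientation: [179.9, -0.0, 82.3]
ft_force: [0.1, 0.4, -0.0]
width: 0.0151
t 1.85 pos [0.5178 0.2693 0.2826] rpy [179.95  -0.    82.31] f [ 0.1  0.4 -0. ] w 0.0151
[-48.    9.   20.4  88.4  -3.1  83.1 -35.2]
```

```bash
python3 -m crank '[[0.5,-4,0,0,0,-0.1],[1,-8,0,0,0,-0.2],[1.5,-12,0,0,0,-0.3],[2,-16,0,0,0,-0.4],[2.5,-20,0,0,0,-0.5],[3,-24,0,0,0,-0.6],[3.5,-28,0,0,0,-0.7],[4,-32,0,0,0,-0.8],[4.5,-36,0,0,0,-0.9],[5,-40,0,0,0,-1.0],[5.2,-44,0,0,0,-1.1],[5.3,-48,0,0,0,-1.15]]'; python3 -m crank '[[0,-2,0,0,0,0],[0,-3,0,0,0,0],[0,-3,0,0,0,0]]'
python3 - <<'E'
from h import *
print(readout.get_state()['joint_positions'].round(1))
st();k=calibration("wrist");im=capture("wrist");cv2.imwrite("pics/w1.png",im)
import pickle;pickle.dump(k,open("k1.pkl","wb"))
for n,z in (("case",0),("cover",.04),("cover_rib",.057),("tab_face",.067)):
    r=nets.tip_of("wrist",n); print(n,[(x["centre"],at("wrist",x["centre"],z,k).round(4),round(x["p"],2)) for x in r[:2]])
st()
E
```

```text
time_s: 2.85
position: [0.5695, -0.2104, 0.2829]
orientation: [180.0, -0.1, 16.6]
ft_force: [0.5, -0.5, -0.5]
width: 0.0006
time_s: 3.1
position: [0.5685, -0.2415, 0.2826]
orientation: [179.9, 0.0, 16.5]
ft_force: [0.1, 0.4, -1.0]
width: 0.0005
[-16.   16.2  45.7  84.2 -11.5  84.5 -43.8]
t 3.10 pos [ 0.5685 -0.2415  0.2826] rpy [1.7994e+02 5.0000e-02 1.6540e+01] f [ 0.1  0.4 -1. ] w 0.0005
case []
cover [([259.3, 181.6], array([ 0.5423, -0.2516,  0.04  ]), 0.72)]
cover_rib [([259.2, 190.4], array([ 0.5359, -0.2533,  0.057 ]), 0.58), ([71.5, 235.3], array([ 0.4121, -0.0424,  0.057 ]), 0.44)]
tab_face [([262.5, 234.6], array([ 0.486 , -0.2722,  0.067 ]), 0.53)]
t 3.35 pos [ 0.5702 -0.236   0.2825] rpy [-1.7993e+02 -3.0000e-02  1.7010e+01] f [0.7 0.4 0.4] w 0.0006
```

View pics/w1.png

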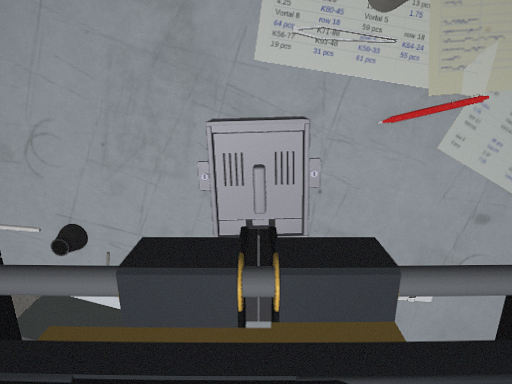

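```bash
python3 -m crank '[[-2,-0.3,0,0,0,0],[-4,-0.6,0,0,0,0],[-6,-1,0,0,0,0],[-7,-1,0,0,0,0],[-7,-1,0,0,0,0],[-7,-1,0,0,0,0],[-7,-1,0,0,0,0]]'
python3 - <<'E'
from h import *
print(readout.get_state()['joint_positions'].round(1))
st();k=calibration("wrist");im=capture("wrist");cv2.imwrite("pics/w2.png",im)
import pickle;pickle.dump(k,open("k1.pkl","wb"))
for n,z in (("case",0),("cover",.04),("cover_rib",.057),("tab_face",.067)):
    r=nets.tip_of("wrist",n); print(n,[(x["centre"],at("wrist",x["centre"],z,k).round(4),round(x["p"],2)) for x in r[:2]])
st()
cv2.imwrite("pics/w2z.png",cv2.resize(im[40:220,150:390],None,fx=3.3,fy=3.3,interpolation=cv2.INTER_CUBIC))
E
```

```text
time_s: 3.93
position: [0.5007, -0.2472, 0.2827]
orientation: [-180.0, -0.1, 16.9]
ft_force: [-0.4, -0.7, -0.5]
width: 0.0002
[-19.    6.7  46.8  92.5  -5.   82.8 -44.8]
t 3.93 pos [ 0.5007 -0.2472  0.2827] rpy [-1.800e+02 -6.000e-02  1.693e+01] f [-0.4 -0.7 -0.5] w 0.0002
case []
cover [([268.9, 129.1], array([ 0.54  , -0.2493,  0.04  ]), 0.76)]
cover_rib [([271.8, 133.2], array([ 0.5379, -0.2529,  0.057 ]), 0.77)]
tab_face [([275.6, 182.5], array([ 0.4858, -0.2736,  0.067 ]), 0.93)]
t 4.18 pos [ 0.4999 -0.2485  0.2823] rpy [1.7998e+02 4.0000e-02 1.6810e+01] f [ 0.7 -0.  -0.4] w 0.0007
```

View pics/w2z.png

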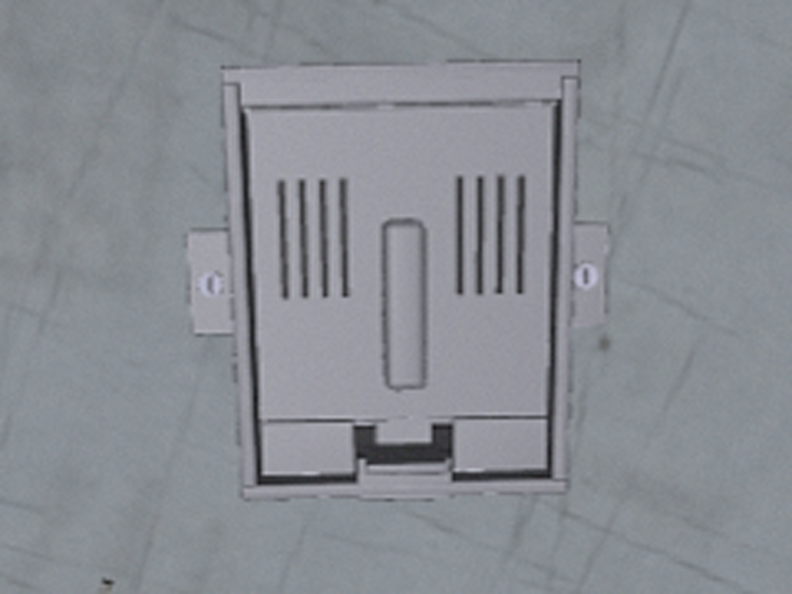

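```bash
cat > fit.py <<'E'
from h import *
import pickle
from scipy.optimize import least_squares
k=pickle.load(open("k1.pkl","rb"))
o=np.array([150,40]);f=lambda u,v:np.array([u,v])/3.3+o-0.35
pts=[((75,60,53),f(224,68)),((75,-60,53),f(578,61)),((-75,60,53),f(243,494)),((-75,-60,53),f(566,490))]
P=np.array([p[0] for p in pts])/1000; U=np.array([p[1] for p in pts])
def res(x):
    c,s=np.cos(x[2]),np.sin(x[2]);W=np.c_[x[0]+c*P[:,0]-s*P[:,1],x[1]+s*P[:,0]+c*P[:,1],P[:,2]]
    return (proj("wrist",W,k)-U).ravel()
r=least_squares(res,[.545,-.25,.29]);x=r.x;print(x[:2],np.degrees(x[2]),r.fun.round(1))
c,s=np.cos(x[2]),np.sin(x[2])
def w(p): p=np.array(p)/1000;return np.array([x[0]+c*p[0]-s*p[1],x[1]+s*p[0]+c*p[1],p[2]])
print("tab exp",w((-60,0,67)))
for n,uv,z in (("ribtop near L",(388,386),.068),("ribtop far",(404,221),.068),("ribtop near",(407,387),.068),("tab top front L",(359,469),.078),("tab top front R",(451,469),.078),("scr L",(210,284),.012),("scr R",(586,276),.012)):
    a=at("wrist",f(*uv),z,k)[:2]-x[:2]; print(n,"case frame mm",((np.array([[c,s],[-s,c]])@a)*1000).round(1))
E
python3 fit.py
```

```text
[ 0.54398871 -0.25103482] 17.91905706777315 [-0.9 -0.9  1.  -0.8 -0.4  1.3  0.3  0.8]
tab exp [ 0.48689919 -0.2694952   0.067     ]
ribtop near L case frame mm [-31.5   5.9]
ribtop far case frame mm [23.6  0. ]
ribtop near case frame mm [-32.   -0.6]
tab top front L case frame mm [-58.3  16.4]
tab top front R case frame mm [-58.9 -15.1]
scr L case frame mm [-0.2 72.9]
scr R case frame mm [  0.3 -72.3]
```

```bash
python3 -m crank '[[-2,-1.5,-3,0,0,0.018],[-4.1,-3,-6,0,0,0.018],[-4.1,-3,-10,0,0,0.018],[-4.1,-3,-14,0,0,0.018],[-4.1,-3,-17.5,0,0,0.018],[-4.1,-3,-20,0,0,0.018],[-4.1,-3,-21.5,0,0,0.018],[-4.1,-3,-22,0,0,0.018],[-4.1,-3,-22,0,0,0.018],[-4.1,-3,-22,0,0,0.018],[-4.1,-3,-22,0,0,0.018]]'
python3 - <<'E'
from h import *
st()
cv2.imwrite("pics/w3.png",cv2.resize(capture("wrist")[100:300,130:390],None,fx=3,fy=3))
k=capture("scene");cv2.imwrite("pics/s3.png",cv2.resize(k[200:300,220:350],None,fx=6,fy=6,interpolation=cv2.INTER_CUBIC))
E
```

```text
time_s: 5.1
position: [0.4595, -0.2794, 0.064]
orientation: [179.9, -0.1, 17.8]
ft_force: [-0.0, -0.1, 0.2]
width: 0.0006
t 5.10 pos [ 0.4595 -0.2794  0.064 ] rpy [ 1.799e+02 -1.100e-01  1.781e+01] f [-0.  -0.1  0.2] w 0.0006
```

View pics/w3.png

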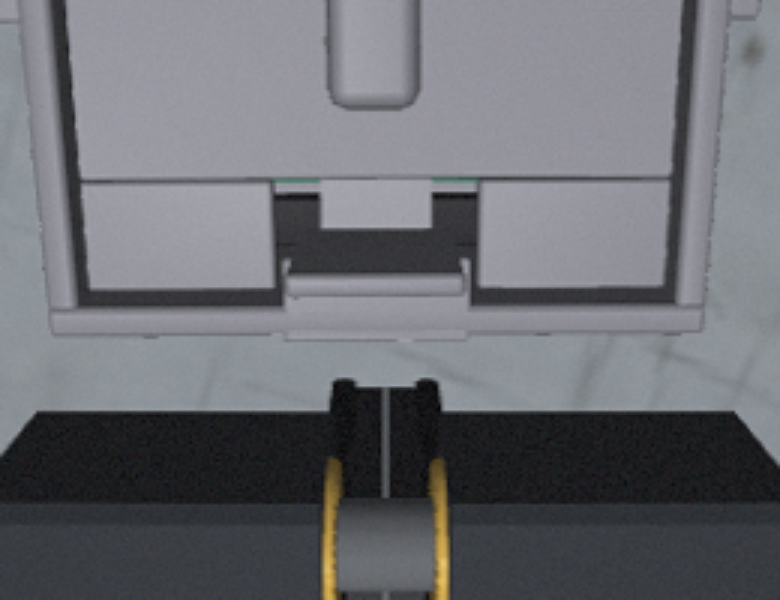

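View pics/s3.png

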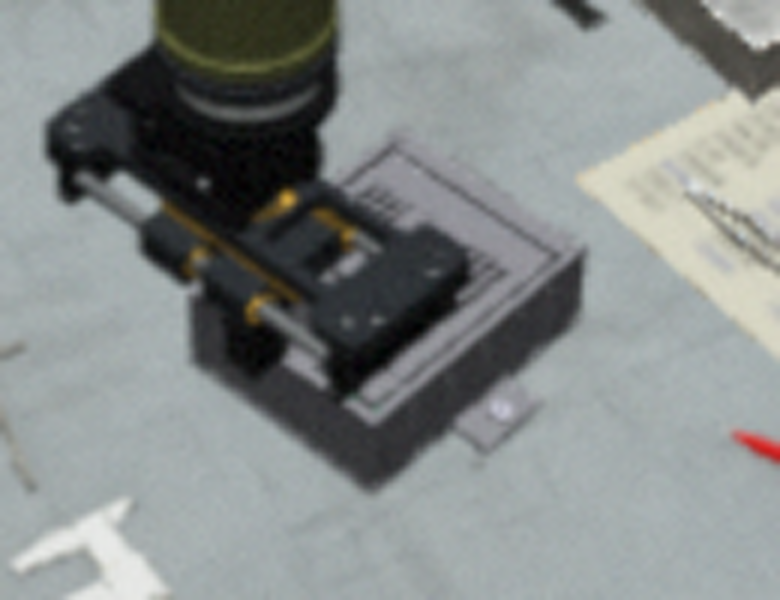

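```bash
python3 -m crank '[[0.45,0.25,0,0,0,0],[0.9,0.4,0,0,0,0],[1.2,0.5,0,0,0,0],[1.4,0.57,0,0,0,0],[1.4,0.57,0,0,0,0]]'; python3 -m crank '[[0.2,0.06,0,0,0,0],[0.4,0.12,0,0,0,0],[0.4,0.12,0,0,0,0]]';python3 -m crank '[[0.2,0.06,0,0,0,0],[0.4,0.12,0,0,0,0],[0.4,0.12,0,0,0,0]]'
```

```text
time_s: 5.62
position: [0.4731, -0.2727, 0.0626]
orientation: [180.0, -0.0, 17.9]
ft_force: [-0.3, 0.1, 0.7]
width: 0.0005
time_s: 5.87
position: [0.4768, -0.2717, 0.0626]
orientation: [180.0, -0.0, 17.8]
ft_force: [0.5, -0.5, 0.3]
width: 0.0006
time_s: 6.12
position: [0.4801, -0.2707, 0.0625]
orientation: [-180.0, 0.1, 17.8]
ft_force: [-1.6, -0.1, 0.8]
width: 0.0003
```

```bash
python3 -m crank '[[0.15,0.05,0,0,0,0],[0.3,0.1,0,0,0,0],[0.4,0.13,0,0,0,0],[0.4,0.13,0,0,0,0]]';python3 -m crank '[[0.15,0.05,0,0,0,0],[0.3,0.1,0,0,0,0],[0.4,0.13,0,0,0,0],[0.4,0.13,0,0,0,0]]'
```

```text
time_s: 6.45
position: [0.4848, -0.2693, 0.0625]
orientation: [180.0, -0.0, 17.8]
ft_force: [-0.8, -0.7, -0.1]
width: 0.0004
time_s: 6.78
position: [0.4873, -0.2685, 0.0622]
orientation: [-180.0, 0.1, 17.8]
ft_force: [-3.5, -2.0, -0.2]
width: 0.0004
```

```bash
python3 -m crank '[[0.1,0.03,0,0,0,0],[0.2,0.06,0,0,0,0],[0.2,0.06,0,0,0,0]]'
```

```text
time_s: 7.03
position: [0.4875, -0.2685, 0.0619]
orientation: [-179.9, 0.3, 17.7]
ft_force: [-7.5, -2.5, 1.2]
width: 0.0004
```

```bash
python3 -m crank '[[-0.2,-0.06,0,0,0,0],[-0.6,-0.2,0,0,0,0],[-1.2,-0.4,0,0,0,0],[-2.2,-0.7,0,0,0,0],[-2.8,-0.9,0,0,0,0],[-2.8,-0.9,0,0,0,0]]'
python3 - <<'E'
from h import *
st()
cv2.imwrite("pics/w4.png",cv2.resize(capture("wrist")[100:300,130:390],None,fx=3,fy=3))
E
```

```text
time_s: 7.53
position: [0.4611, -0.2772, 0.0628]
orientation: [-180.0, -0.0, 17.7]
ft_force: [-0.7, -0.1, -0.6]
width: 0.0004
t 7.53 pos [ 0.4611 -0.2772  0.0628] rpy [-1.7999e+02 -5.0000e-02  1.7690e+01] f [-0.7 -0.1 -0.6] w 0.0004
```

View pics/w4.png

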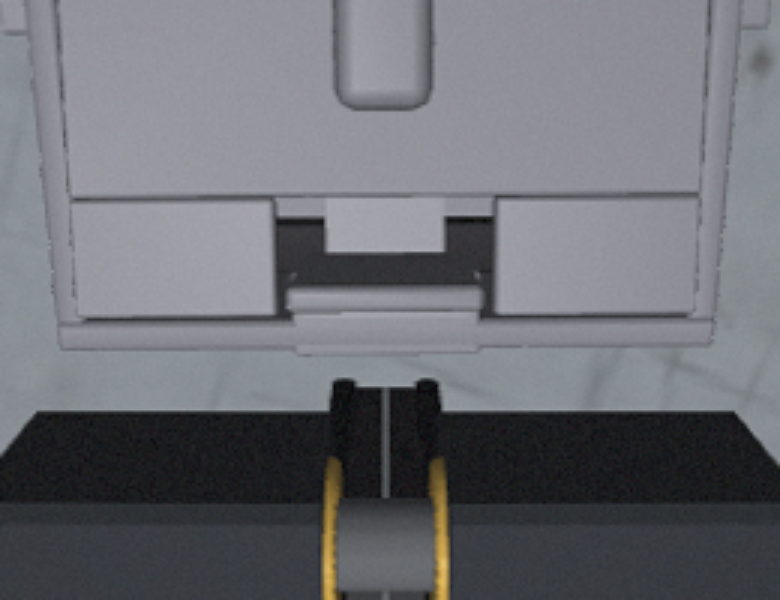

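```bash
python3 -m crank '[[0,0,2,0,0,0],[0,0,5,0,0,0],[1,0.5,8,0,0,0],[2,0.8,10,0,0,0],[3,1,12,0,0,0],[4,1.2,13,0,0,0],[4,1.2,13,0,0,0],[4,1.2,13,0,0,0],[4,1.2,13,0,0,0]]' 0.5
python3 - <<'E'
from h import *
import pickle
st();k=calibration("wrist");im=capture("wrist");pickle.dump(k,open("k5.pkl","wb"));cv2.imwrite("pics/w5.png",im)
cv2.imwrite("pics/w5z.png",cv2.resize(im[0:270,100:420],None,fx=2.4,fy=2.4))
for n,z in (("cover_rib",.070),("tab_face",.081)):
    r=nets.tip_of("wrist",n); print(n,[(x["centre"],at("wrist",x["centre"],z,k).round(4),round(x["p"],2)) for x in r[:2]])
E
```

```text
time_s: 8.33
position: [0.5014, -0.2643, 0.1915]
orientation: [-179.9, 0.1, 17.8]
ft_force: [-0.1, 0.1, 0.5]
width: 0.0426
t 8.33 pos [ 0.5014 -0.2643  0.1915] rpy [-1.7995e+02  9.0000e-02  1.7790e+01] f [-0.1  0.1  0.5] w 0.0426
cover_rib [([259.9, 136.8], array([ 0.5415, -0.2534,  0.07  ]), 0.71)]
tab_face [([258.9, 202.9], array([ 0.4889, -0.2694,  0.081 ]), 0.8)]
```

View pics/w5z.png

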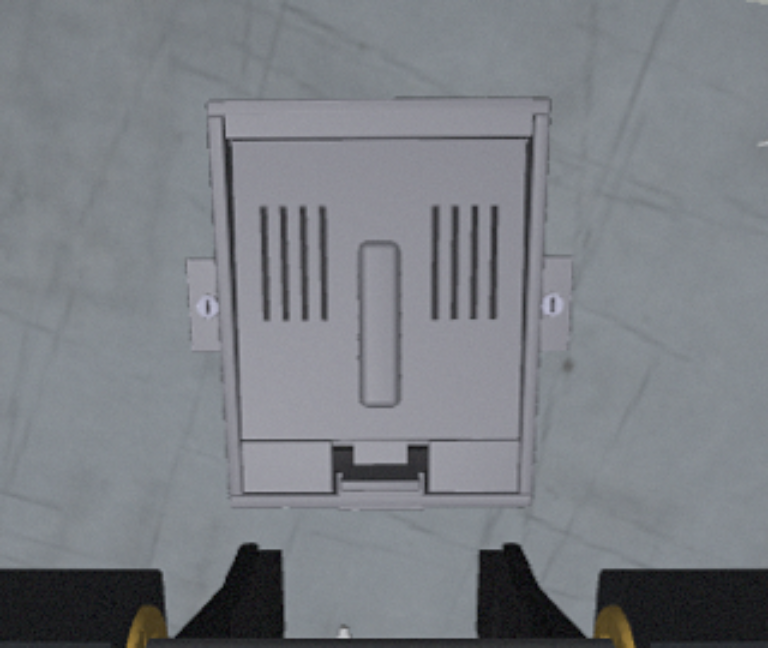

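Run:
```python
from h import *
import pickle
k=pickle.load(open("k5.pkl","rb"))
a=at("wrist",(379/2.4+100-.3,240/2.4),.079,k);b=at("wrist",(379.5/2.4+100-.3,406/2.4),.083,k)
print(a,b,(a+b)/2,np.linalg.norm(a-b),np.degrees(np.arctan2(*(a-b)[[1,0]])))
s=readout.get_state();print(s["position"])
```

```text
[ 0.56963411 -0.2424524   0.079     ] [ 0.51708292 -0.25943259  0.083     ] [ 0.54335852 -0.25094249  0.081     ] 0.05537105337699133 17.906528130208727
[ 0.50119603 -0.2645131   0.19150475]
```

```bash
python3 -m crank '[[2,0.6,-1,0,0,0],[4.1,1.3,-3,0,0,0],[4.1,1.3,-6,0,0,0],[4.1,1.3,-9,0,0,0],[4.1,1.3,-11,0,0,0],[4.1,1.3,-12.2,0,0,0],[4.1,1.3,-12.6,0,0,0],[4.1,1.3,-12.6,0,0,0],[4.1,1.3,-12.6,0,0,0]]'
python3 - <<'E'
from h import *
st();cv2.imwrite("pics/w6.png",cv2.resize(capture("wrist")[60:330,100:420],None,fx=2.4,fy=2.4))
E
```

```text
time_s: 9.23
position: [0.5439, -0.2521, 0.0676]
orientation: [179.9, -0.1, 17.8]
ft_force: [-0.3, 0.1, -0.1]
width: 0.0435
t 9.23 pos [ 0.5439 -0.2521  0.0676] rpy [ 1.7994e+02 -7.0000e-02  1.7780e+01] f [-0.3  0.1 -0.1] w 0.0435
```

View pics/w6.png

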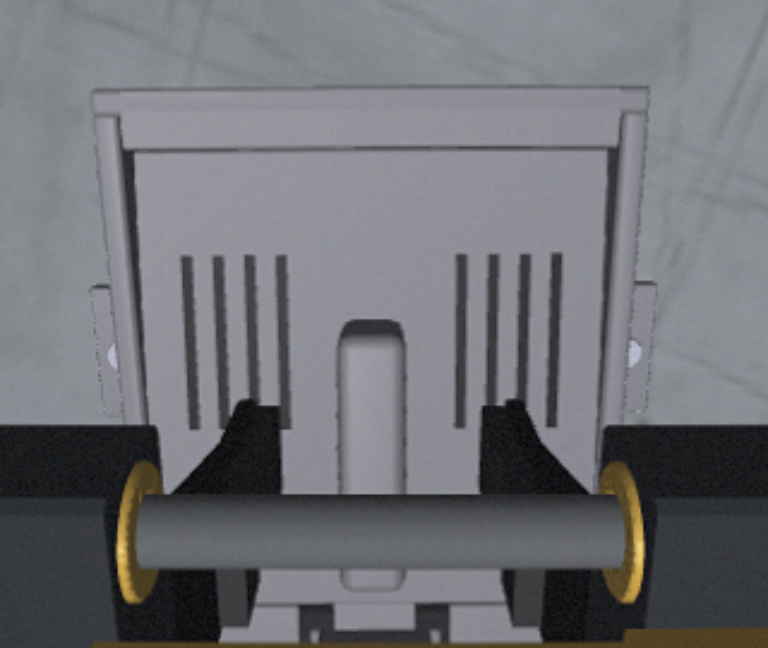

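```bash
python3 -m crank '[[-0.03,0.1,-0.15,0,0,0],[-0.03,0.1,-0.3,0,0,0],[-0.03,0.1,-0.3,0,0,0]]'; python3 -m crank '[[0,0,0,0,0,0],[0,0,0,0,0,0],[0,0,0,0,0,0],[0,0,0,0,0,0],[0,0,0,0,0,0],[0,0,0,0,0,0]]' 0 25
```

```text
time_s: 9.53
position: [0.5434, -0.2504, 0.0641]
orientation: [180.0, -0.1, 17.8]
ft_force: [0.1, 1.0, 0.1]
width: 0.0436
time_s: 10.03
position: [0.543, -0.2505, 0.0636]
orientation: [-180.0, 0.0, 17.8]
ft_force: [0.1, 0.5, 0.2]
width: 0.0139
```

```bash
python3 -m crank '[[-0.2,-0.06,0.15,0,0,0],[-0.5,-0.15,0.35,0,0,0],[-0.75,-0.24,0.55,0,0,0],[-1.0,-0.32,0.8,0,0,0],[-1.25,-0.4,1.0,0,0,0],[-1.35,-0.43,1.1,0,0,0],[-1.35,-0.43,1.1,0,0,0]]'
python3 - <<'E'
from h import *
st();cv2.imwrite("pics/w7.png",cv2.resize(capture("wrist")[60:330,100:420],None,fx=2.4,fy=2.4))
E
```

```text
time_s: 10.62
position: [0.5294, -0.2552, 0.0751]
orientation: [180.0, -0.0, 17.8]
ft_force: [0.7, 0.3, -1.0]
width: 0.0135
t 10.62 pos [ 0.5294 -0.2552  0.0751] rpy [ 1.7998e+02 -4.0000e-02  1.7770e+01] f [ 0.7  0.3 -1. ] w 0.0135
```

View pics/w7.png

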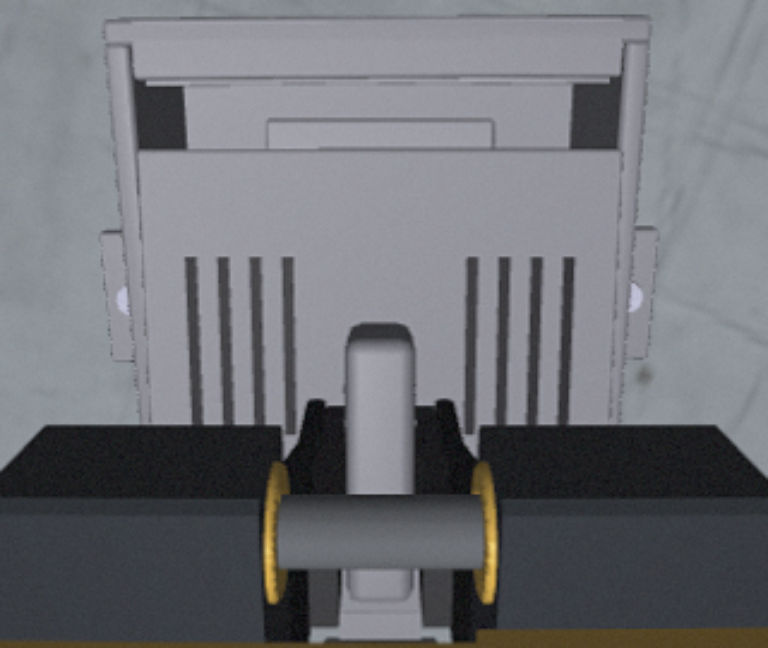

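```bash
python3 -m crank '[[-0.1,0,1,0,0,0],[-0.1,0,2.5,0,0,0],[-0.1,0,4.5,0,0,0],[-0.1,0,6.5,0,0,0],[-0.1,0,8.5,0,0,0],[0,1,10,0,0,0],[0.3,3,10.5,0,0,0],[0.5,6,10.5,0,0,0],[0.8,9,10.5,0.01,-0.03,0],[1.2,12,10.5,0.02,-0.06,0],[1.5,15,10.5,0.03,-0.09,0],[2,18,10.5,0.03,-0.095,0]]'
python3 -m crank '[[0.3,3,0,0,0,0],[0.5,5,0,0,0,0],[0.5,5.8,0,0,0,0],[0.5,5.8,0,0,0,0],[0.5,5.8,0,0,0,0],[0.5,5.8,0,0,0,0]]'
python3 - <<'E'
from h import *
st();cv2.imwrite("pics/w8.png",cv2.resize(capture("wrist"),None,fx=1.5,fy=1.5))
im=capture("scene");cv2.imwrite("pics/s8.png",cv2.resize(im[130:330,150:390],None,fx=3,fy=3,interpolation=cv2.INTER_CUBIC))
E
```

```text
time_s: 11.67
position: [0.5486, -0.0744, 0.1804]
orientation: [-180.0, -5.8, 17.7]
ft_force: [1.2, -0.8, -1.7]
width: 0.0137
time_s: 12.17
position: [0.5545, -0.0193, 0.1798]
orientation: [179.9, -5.7, 17.6]
ft_force: [0.3, -1.3, -2.1]
width: 0.0136
t 12.17 pos [ 0.5545 -0.0193  0.1798] rpy [179.91  -5.7   17.65] f [ 0.3 -1.3 -2.1] w 0.0136
```

View pics/s8.png

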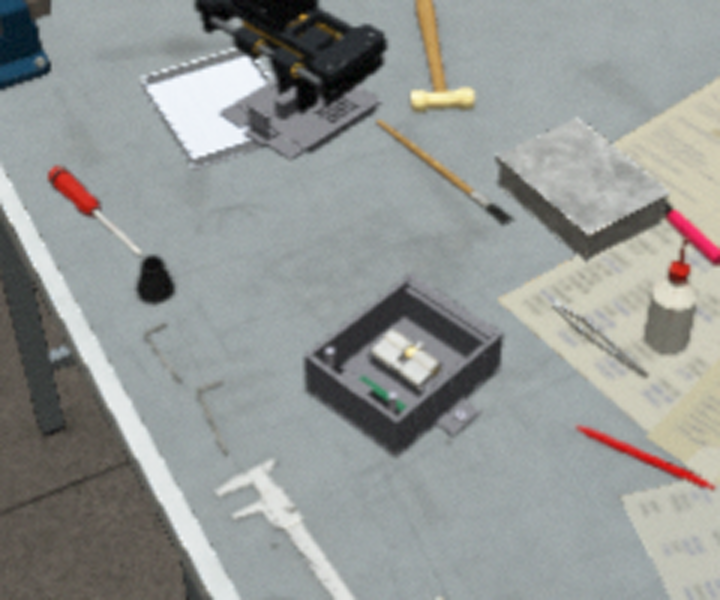

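View pics/w8.png

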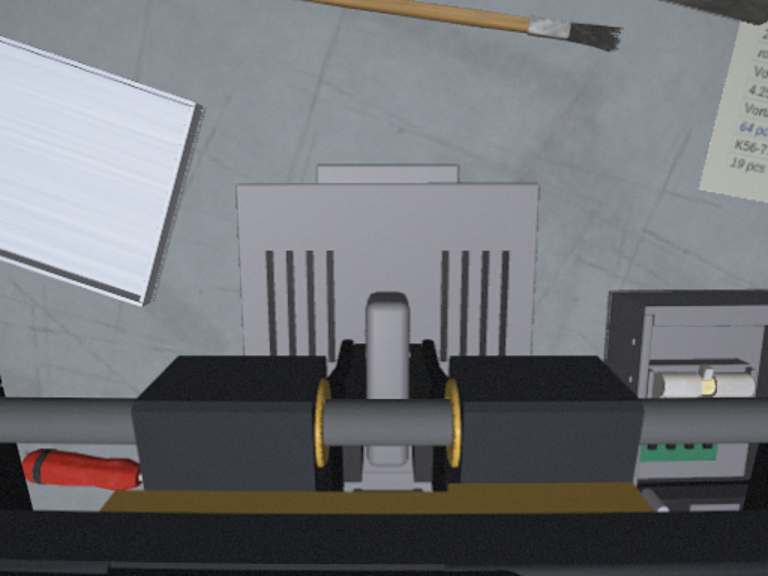

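```bash
python3 -m crank '[[0,0,-2,0,0,0],[0,0,-5,0,0,0],[0,0,-8,0,0,0],[0,0,-11,0,0,0],[0,0,-13,0,0,0],[0,0,-14.3,0,0,0],[0,0,-15,0,0,0],[0,0,-15.3,0,0,0],[0,0,-15.3,0,0,0],[0,0,-15.3,0,0,0]]'
python3 -m crank '[[0,0,-0.15,0,0,0],[0,0,-0.3,0,0,0],[0,0,-0.3,0,0,0]]'
python3 -m crank '[[0,0,-0.1,0,0,0],[0,0,-0.2,0,0,0],[0,0,-0.2,0,0,0]]'
```

```text
time_s: 13.1
position: [0.5557, -0.017, 0.0278]
orientation: [179.9, -5.8, 17.8]
ft_force: [1.0, 0.5, -0.9]
width: 0.0139
time_s: 13.35
position: [0.5549, -0.0166, 0.0241]
orientation: [180.0, -5.8, 17.8]
ft_force: [-0.7, 0.3, -0.7]
width: 0.0136
time_s: 13.6
position: [0.5544, -0.0167, 0.0215]
orientation: [180.0, -5.7, 17.8]
ft_force: [0.7, -0.3, -0.6]
width: 0.0134
```

```bash
python3 -m crank '[[0,0,-0.1,0,0,0],[0,0,-0.2,0,0,0],[0,0,-0.2,0,0,0]]'
python3 -m crank '[[0,0,-0.05,0,0,0],[0,0,-0.15,0,0,0],[0,0,-0.15,0,0,0]]'
python3 -m crank '[[0,0,-0.05,0,0,0],[0,0,-0.1,0,0,0],[0,0,-0.1,0,0,0]]'
```

```text
time_s: 13.85
position: [0.5544, -0.0168, 0.0193]
orientation: [180.0, -5.7, 17.8]
ft_force: [0.5, 1.2, -0.2]
width: 0.0138
time_s: 14.1
position: [0.5544, -0.0168, 0.0179]
orientation: [180.0, -5.7, 17.8]
ft_force: [0.2, 0.5, -0.7]
width: 0.0134
time_s: 14.35
position: [0.5546, -0.0168, 0.0172]
orientation: [180.0, -5.7, 17.8]
ft_force: [-0.7, -0.5, 0.3]
width: 0.0139
```

```bash
python3 -m crank '[[0,0,-0.05,0,0,0],[0,0,-0.1,0,0,0],[0,0,-0.1,0,0,0]]'
python3 -m crank '[[0,0,-0.05,0,0,0],[0,0,-0.1,0,0,0],[0,0,-0.1,0,0,0]]'
python3 - <<'E'
from h import *
st();cv2.imwrite("pics/w9.png",cv2.resize(capture("wrist"),None,fx=1.5,fy=1.5))
im=capture("scene");cv2.imwrite("pics/s9.png",cv2.resize(im[140:240,200:330],None,fx=6,fy=6,interpolation=cv2.INTER_CUBIC))
E
```

```text
time_s: 14.6
position: [0.5544, -0.0169, 0.0165]
orientation: [180.0, -5.7, 17.8]
ft_force: [-2.6, 0.2, 4.8]
width: 0.0137
time_s: 14.85
position: [0.5544, -0.0169, 0.0164]
orientation: [-180.0, -5.7, 17.8]
ft_force: [-7.5, -0.3, 13.6]
width: 0.0135
t 14.85 pos [ 0.5544 -0.0169  0.0164] rpy [-179.96   -5.69   17.79] f [-7.5 -0.3 13.6] w 0.0135
```

View pics/s9.png

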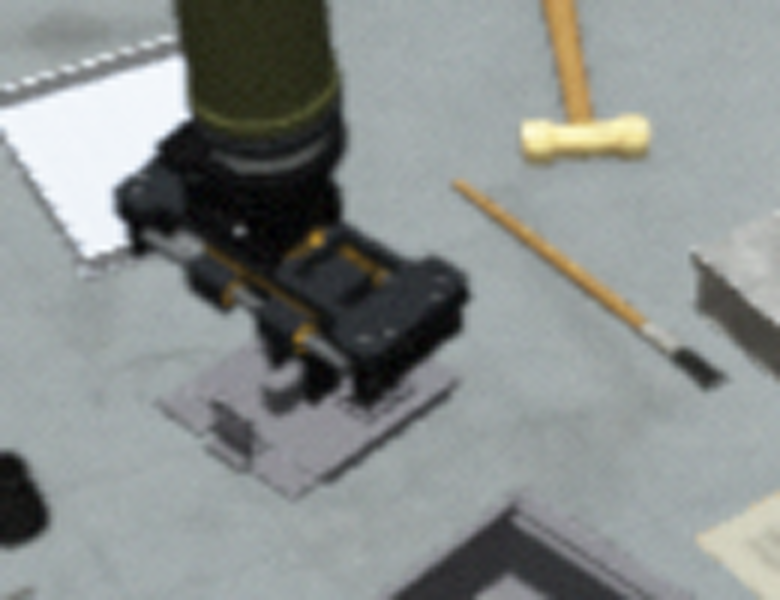

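View pics/w9.png

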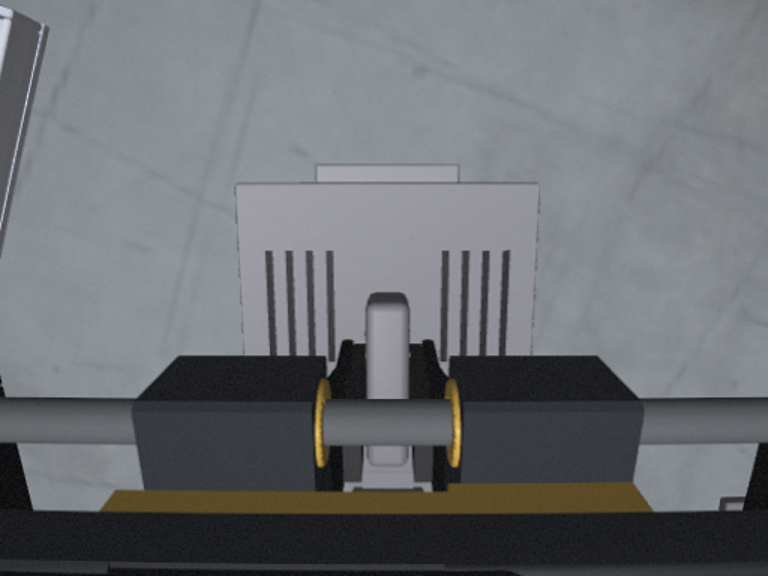

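```bash
python3 -m crank '[[0,0,0.1,0,0,0],[0,0,0.12,0,0,0]]'; python3 -m crank '[[0,0,0,0,0,0],[0,0,0,0,0,0],[0,0,0,0,0,0],[0,0,0,0,0,0],[0,0,0,0,0,0]]' 0.4
```

```text
time_s: 15.12
position: [0.5549, -0.0168, 0.0166]
orientation: [180.0, -5.8, 17.8]
ft_force: [-0.1, 0.0, 0.6]
width: 0.0139
time_s: 15.53
position: [0.5546, -0.0167, 0.0162]
orientation: [180.0, -5.7, 17.8]
ft_force: [-0.5, 0.8, -1.0]
width: 0.0332
```

```bash
python3 -m crank '[[-0.03,0,0.5,0,0,0],[-0.1,0,1.5,0,0,0],[-0.2,0,3,0,0,0],[-0.2,0,6,-0.01,0.03,0],[-0.2,0,10,-0.02,0.06,0],[-0.2,0,14,-0.03,0.095,0],[-0.2,-2,17,-0.03,0.095,0],[-0.2,-5,20,-0.03,0.095,0],[-0.2,-8,22,-0.03,0.095,0],[-0.2,-11,22,-0.03,0.095,0]]'
python3 -m crank '[[0,-2,0,0,0,0.11],[0,-4,0,0,0,0.23],[0,-6,0,0,0,0.35],[0,-8,0,0,0,0.47],[0,-10,0,0,0,0.59],[0,-12,0,0,0,0.71],[0,-14,0,0,0,0.83],[0,-14.8,0,0,0,0.95],[0,-14.8,0,0,0,1.07],[0,-14.8,0,0,0,1.19],[0,-14.8,0,0,0,1.31],[0,-14.8,0,0,0,1.43]]' 0.68
python3 -m crank '[[0,0,0,0,0,0.1],[0,0,0,0,0,0.15],[0,0,0,0,0,0.15],[0,0,0,0,0,0.15],[0,0,0,0,0,0.15]]'
python3 - <<'E'
from h import *
import pickle
print(readout.get_state()['joint_positions'].round(1))
st();k=calibration("wrist");im=capture("wrist");pickle.dump(k,open("k10.pkl","wb"));cv2.imwrite("pics/w10.png",cv2.resize(im,None,fx=1.5,fy=1.5))
cv2.imwrite("pics/w10z.png",cv2.resize(im[60:240,150:390],None,fx=3.3,fy=3.3,interpolation=cv2.INTER_CUBIC))
for n,z in (("cylinder_centre",.026),("case_cradle",.018)):
    r=nets.tip_of("wrist",n); print(n,[(x["centre"],at("wrist",x["centre"],z,k).round(4),round(x["p"],2)) for x in r[:2]])
im=capture("scene");cv2.imwrite("pics/s10.png",cv2.resize(im[140:300,200:330],None,fx=3.5,fy=3.5,interpolation=cv2.INTER_CUBIC))
E
```

```text
time_s: 16.37
position: [0.5552, -0.1288, 0.2427]
orientation: [179.8, -0.5, 17.8]
ft_force: [0.8, -0.5, 0.5]
width: 0.0348
time_s: 17.37
position: [0.5524, -0.2751, 0.2373]
orientation: [180.0, 0.0, 100.0]
ft_force: [0.1, -0.2, 0.1]
width: 0.0591
time_s: 17.78
position: [0.5525, -0.2749, 0.2368]
orientation: [180.0, 0.0, 108.2]
ft_force: [0.4, 0.5, -1.1]
width: 0.0591
[-5.6 15.7 36.2 88.2 -9.3 79.2 49.6]
t 17.78 pos [ 0.5525 -0.2749  0.2368] rpy [1.7997e+02 2.0000e-02 1.0824e+02] f [ 0.4  0.5 -1.1] w 0.0591
cylinder_centre [([260.7, 145.1], array([ 0.5473, -0.2528,  0.026 ]), 0.59)]
case_cradle [([262.9, 141.9], array([ 0.549 , -0.2496,  0.018 ]), 0.55)]
```

View pics/w10.png

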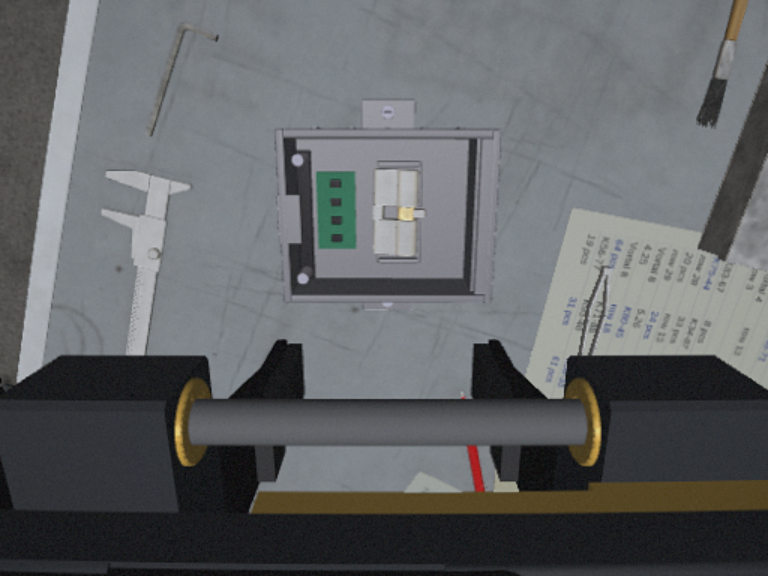

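View pics/w10z.png

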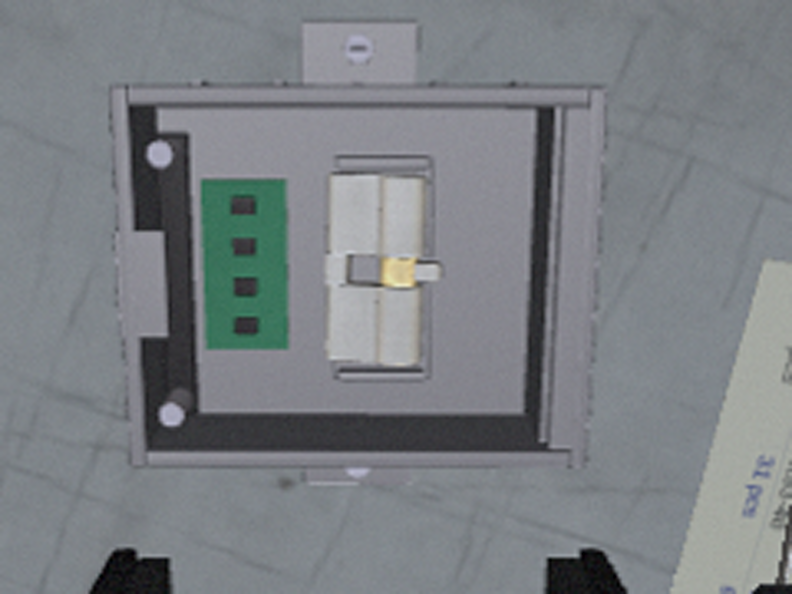

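View pics/s10.png

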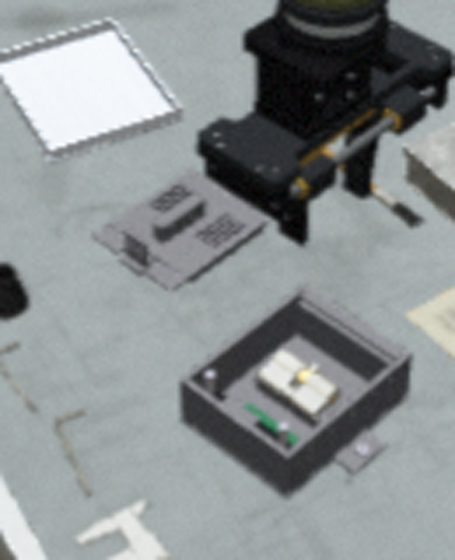

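Run:
```python
from h import *
import pickle
k=pickle.load(open("k10.pkl","rb"))
f=lambda u,v:np.array([u,v])/3.3+np.array([150,60])-.35
z=.0335
a,b=at("wrist",f(380,174),z,k),at("wrist",f(377,363),z,k)
l,r=at("wrist",f(326,270),.0265,k),at("wrist",f(442,271),.0265,k)
L,Rr=at("wrist",f(329,270),z,k),at("wrist",f(424,271),z,k)
print(a,b,np.linalg.norm(a-b),"dir",np.degrees(np.arctan2(*(a-b)[[1,0]])))
print("ends mid",(a+b)/2); print(l,r,np.linalg.norm(l-r),(l+r)/2); print(L,Rr,np.linalg.norm(L-Rr))
c=np.radians(17.92)
M=np.array([[np.cos(c),np.sin(c)],[-np.sin(c),np.cos(c)]])
for n,uv,zz in (("pcb TL",(202,180),.006),("pcb TR",(288,180),.006),("cradle TL",(335,156),.02),("cradle TR",(432,156),.02),("cradle BR",(430,378),.02)):
    print(n,(M@(at("wrist",f(*uv),zz,k)[:2]-[.544,-.251])*1000).round(1))
print((M@((l+r)/2-[.544,-.251,0])[:2]*1000).round(1))
```

```text
[ 0.54013732 -0.21729325  0.0335    ] [ 0.55894361 -0.27671454  0.0335    ] 0.06232628885916145 dir 107.56209628415766
ends mid [ 0.54954046 -0.24700389  0.0335    ]
[ 0.53311382 -0.25314557  0.0265    ] [ 0.57031955 -0.24127194  0.0265    ] 0.03905444423248615 [ 0.55171669 -0.24720875  0.0265    ]
[ 0.5339544  -0.25190961  0.0335    ] [ 0.56387131 -0.24242695  0.0335    ] 0.03138379657053284
pcb TL [-54.6  29.7]
pcb TR [-24.7  29.8]
cradle TL [-8.1 38.4]
cradle TR [24.3 38.6]
cradle BR [ 25.3 -37.3]
[8.5 1.2]
```

```bash
python3 -m crank '[[0,1,-2,0,0,-0.01],[-0.08,2.75,-5,0,0,-0.01],[-0.08,2.75,-8,0,0,-0.01],[-0.08,2.75,-11,0,0,-0.01],[-0.08,2.75,-13,0,0,-0.01],[-0.08,2.75,-14.5,0,0,-0.01],[-0.08,2.75,-15,0,0,-0.01],[-0.08,2.75,-15,0,0,-0.01],[-0.08,2.75,-15,0,0,-0.01]]' 0.59
python3 - <<'E'
from h import *
st();k=calibration("wrist");im=capture("wrist");cv2.imwrite("pics/w11.png",cv2.resize(im,None,fx=1.5,fy=1.5))
print(proj("wrist",[(.5517,-.2472,.026),(.5331,-.2531,.0265),(.5703,-.2413,.0265)],k)*1.5)
E
```

```text
time_s: 18.73
position: [0.5522, -0.2476, 0.087]
orientation: [180.0, 0.0, 107.7]
ft_force: [0.3, -0.7, 1.3]
width: 0.0513
t 18.73 pos [ 0.5522 -0.2476  0.087 ] rpy [1.7997e+02 4.0000e-02 1.0775e+02] f [ 0.3 -0.7  1.3] w 0.0513
[[388.71949067 309.67438661]
 [347.07322016 309.95597781]
 [430.36292123 310.06000548]]
```

View pics/w11.png

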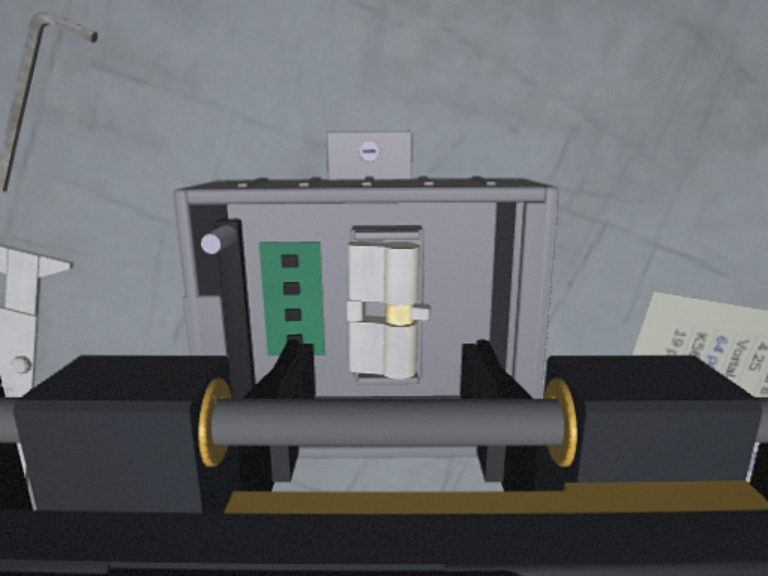

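```bash
python3 -m crank '[[-0.03,0,-1.5,0,0,0],[-0.03,0,-3,0,0,0],[-0.03,0,-4.5,0,0,0],[-0.03,0,-5.7,0,0,0],[-0.03,0,-6.5,0,0,0],[-0.03,0,-6.9,0,0,0],[-0.03,0,-7.2,0,0,0],[-0.03,0,-7.2,0,0,0],[-0.03,0,-7.2,0,0,0]]'
python3 -m crank '[[0,0,-0.15,0,0,0],[0,0,-0.3,0,0,0],[0,0,-0.3,0,0,0]]'
```

```text
time_s: 19.53
position: [0.5519, -0.2475, 0.0148]
orientation: [180.0, 0.0, 107.8]
ft_force: [0.6, 0.4, -0.0]
width: 0.0512
time_s: 19.78
position: [0.5515, -0.2472, 0.0114]
orientation: [180.0, 0.0, 107.8]
ft_force: [0.1, 0.7, 0.2]
width: 0.0515
```

```bash
python3 -m crank '[[0,0,0,0,0,0],[0,0,0,0,0,0],[0,0,0,0,0,0],[0,0,0,0,0,0],[0,0,0,0,0,0],[0,0,0,0,0,0]]' 0 30
python3 -m crank '[[0,0,0.5,0,0,0],[0,0,1.2,0,0,0],[0,0,2.5,0,0,0],[0,0,4,0,0,0],[0,0,6,0,0,0],[0,0,8,0,0,0],[0,0,10,0,0,0],[0,0,12,0,0,0],[0,0,13,0,0,0],[0,0,13,0,0,0]]'
python3 - <<'E'
from h import *
st();im=capture("wrist");cv2.imwrite("pics/w12.png",cv2.resize(im,None,fx=1.5,fy=1.5))
E
```

```text
time_s: 20.28
position: [0.5516, -0.2473, 0.0114]
orientation: [180.0, 0.0, 107.8]
ft_force: [-1.1, 0.1, 0.0]
width: 0.0371
time_s: 21.12
position: [0.5532, -0.2483, 0.1448]
orientation: [179.7, 0.2, 107.8]
ft_force: [0.9, -0.7, -1.2]
width: 0.0368
t 21.12 pos [ 0.5532 -0.2483  0.1448] rpy [179.71   0.18 107.75] f [ 0.9 -0.7 -1.2] w 0.0368
```

View pics/w12.png

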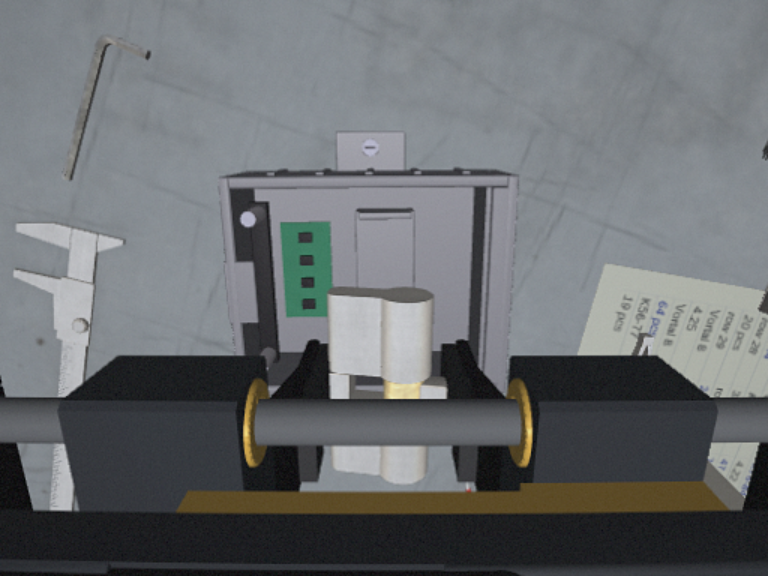

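```bash
python3 -m crank '[[0,0,-2,0,0,0],[0,0,-4,0,0,0],[0,0,-6,0,0,0],[0,0,-8,0,0,0],[0,0,-10,0,0,0],[0,0,-11.5,0,0,0],[0,0,-12.4,0,0,0],[0,0,-12.7,0,0,0],[0,0,-12.7,0,0,0]]'
python3 -m crank '[[0,0,-0.1,0,0,0],[0,0,-0.2,0,0,0],[0,0,-0.3,0,0,0],[0,0,-0.3,0,0,0],[0,0,-0.3,0,0,0]]'
python3 -c "
from h import *
st()"
```

```text
time_s: 21.92
position: [0.5504, -0.2468, 0.0128]
orientation: [-179.9, -0.1, 107.8]
ft_force: [-0.3, -0.2, -1.7]
width: 0.037
time_s: 22.33
position: [0.5516, -0.2473, 0.0116]
orientation: [180.0, 0.0, 107.8]
ft_force: [-0.4, 0.7, -2.3]
width: 0.0368
t 22.33 pos [ 0.5516 -0.2473  0.0116] rpy [1.7998e+02 1.0000e-02 1.0776e+02] f [-0.4  0.7 -2.3] w 0.0368
```

```bash
python3 -m crank '[[0,0,-0.04,0,0,0],[0,0,-0.04,0,0,0],[0,0,-0.04,0,0,0]]'; python3 -m crank '[[0,0,-0.03,0,0,0],[0,0,-0.03,0,0,0],[0,0,-0.03,0,0,0]]'; python3 -m crank '[[0,0,-0.03,0,0,0],[0,0,-0.03,0,0,0],[0,0,-0.03,0,0,0]]'
```

```text
time_s: 22.58
position: [0.5516, -0.2474, 0.0114]
orientation: [180.0, 0.0, 107.8]
ft_force: [-1.0, 0.6, 2.9]
width: 0.037
time_s: 22.83
position: [0.5516, -0.2473, 0.0113]
orientation: [180.0, -0.0, 107.8]
ft_force: [-1.9, 1.9, 5.6]
width: 0.0368
time_s: 23.08
position: [0.5516, -0.2473, 0.0113]
orientation: [180.0, -0.0, 107.8]
ft_force: [-3.8, 1.0, 7.1]
width: 0.0369
```

```bash
python3 -m crank '[[0,0,0.05,0,0,0],[0,0,0.07,0,0,0],[0,0,0.07,0,0,0],[0,0,0.07,0,0,0],[0,0,0.07,0,0,0],[0,0,0.07,0,0,0]]' 0.55
python3 -m crank '[[0,0,0.4,0,0,0],[0,0,0.8,0,0,0],[0,0,0.8,0,0,0],[0,0,0.8,0,0,0]]'
python3 -c "
from h import *
st();im=capture('wrist');cv2.imwrite('pics/w13.png',cv2.resize(im,None,fx=1.5,fy=1.5))"
```

```text
time_s: 23.58
position: [0.5514, -0.2473, 0.0108]
orientation: [-180.0, 0.0, 107.8]
ft_force: [-0.5, 0.0, -0.2]
width: 0.0476
time_s: 23.92
position: [0.5519, -0.2475, 0.0195]
orientation: [179.9, 0.0, 107.8]
ft_force: [-0.6, -0.6, 0.9]
width: 0.0476
t 23.92 pos [ 0.5519 -0.2475  0.0195] rpy [1.7994e+02 4.0000e-02 1.0776e+02] f [-0.6 -0.6  0.9] w 0.0476
```

View pics/w13.png

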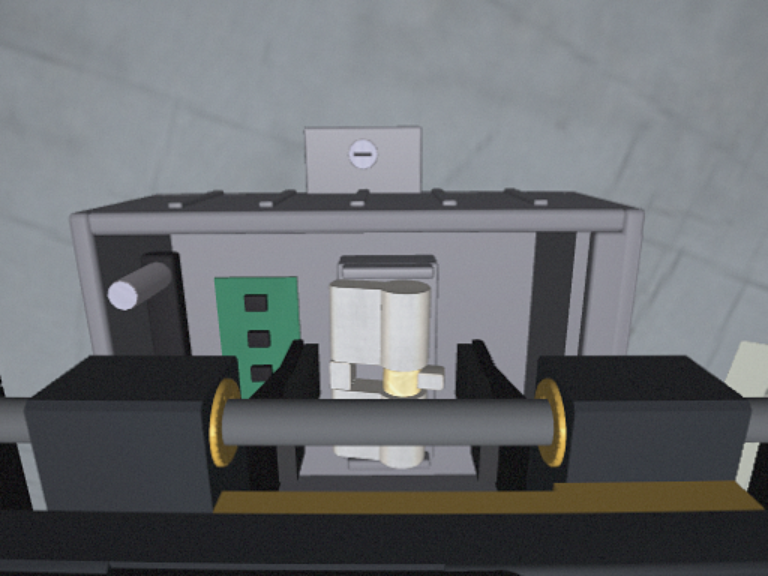

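```bash
python3 -m crank '[[0,0,0,0,0,0],[0,0,0,0,0,0],[0,0,0,0,0,0],[0,0,0,0,0,0],[0,0,0,0,0,0],[0,0,0,0,0,0]]' 0 40
python3 -m crank '[[0,0,0.3,0,0,0],[0,0,0.8,0,0,0],[0,0,1.5,0,0,0],[0,0,3,0,0,0],[0,0,5,0,0,0],[0,0,7,0,0,0],[0,0,9,0,0,0],[0,0,11,0,0,0],[0,0,12,0,0,0],[0,0,12,0,0,0],[0,0,12,0,0,0]]'
python3 -c "
from h import *
st();im=capture('wrist');cv2.imwrite('pics/w14.png',cv2.resize(im,None,fx=1.5,fy=1.5))
im=capture('top')
print([(at('top',x['centre'],.003),x['p']) for x in nets.tip_of('top','tray_in')], [ (x['rect'],x['p']) for x in nets.search_frame('top','tray_in')])
cv2.imwrite('pics/t14.png',cv2.resize(im[140:230,120:220],None,fx=6,fy=6,interpolation=cv2.INTER_CUBIC))"
```

```text
time_s: 24.47
position: [0.5512, -0.2473, 0.0189]
orientation: [-180.0, -0.0, 107.8]
ft_force: [-0.6, 0.2, 0.4]
width: 0.0367
time_s: 25.38
position: [0.5516, -0.2472, 0.1392]
orientation: [179.9, 0.0, 107.8]
ft_force: [-0.8, 0.2, -2.2]
width: 0.0366
t 25.38 pos [ 0.5516 -0.2472  0.1392] rpy [1.7995e+02 1.0000e-02 1.0777e+02] f [-0.8  0.2 -2.2] w 0.0366
[(array([0.5641989 , 0.22117927, 0.003     ]), 0.93)] [([135.8, 167.6, 54.0, 42.1], 0.98)]
```

View pics/w14.png

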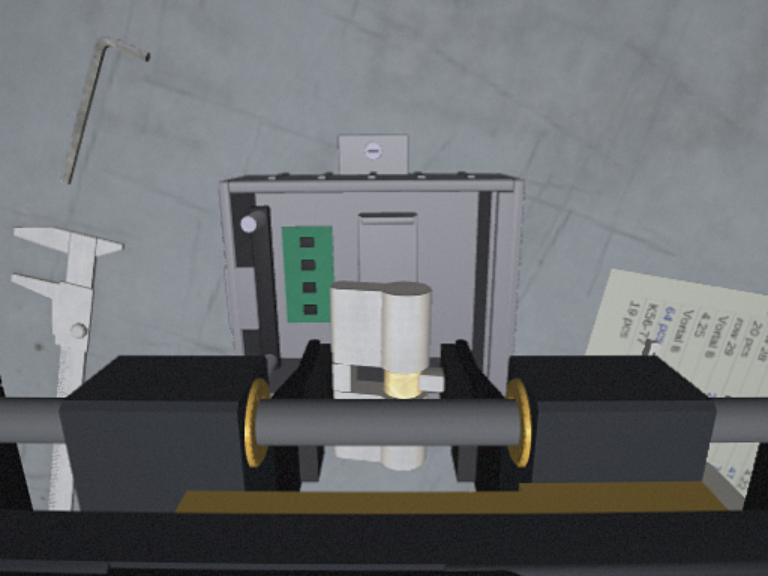

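View pics/t14.png

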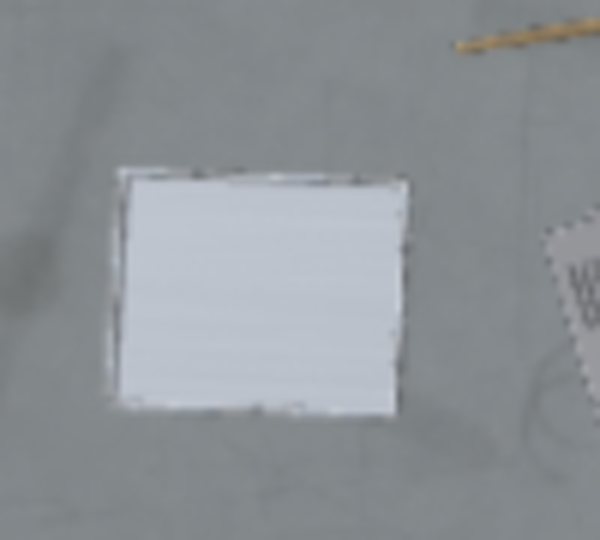

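```bash
python3 -m crank '[[0,1.5,0,0,0,0],[0.1,4.5,0,0,0,-0.03],[0.3,8.5,0,0,0,-0.06],[0.4,12.5,0,0,0,-0.1],[0.5,16.5,0,0,0,-0.14],[0.6,20.5,0,0,0,-0.18],[0.7,24.5,0,0,0,-0.22],[0.8,28.5,0,0,0,-0.26],[0.9,32.5,0,0,0,-0.3],[1,36.5,0,0,0,-0.3],[1.1,40.5,0,0,0,-0.3],[1.1,44,0,0,0,-0.3]]'
python3 -m crank '[[0,1.7,0,0,0,0],[0,2.6,0,0,0,0],[0,2.6,0,0,0,0],[0,2.6,0,0,0,0],[0,2.6,0,0,0,0]]'
python3 -c "
from h import *
st();im=capture('wrist');cv2.imwrite('pics/w15.png',cv2.resize(im,None,fx=1.5,fy=1.5))
print(proj('wrist',[(.564,.219,.003)])*1.5)
im=capture('scene');cv2.imwrite('pics/s15.png',cv2.resize(im[100:300,150:350],None,fx=3,fy=3,interpolation=cv2.INTER_CUBIC))"
```

```text
time_s: 26.58
position: [0.5615, 0.1957, 0.1379]
orientation: [-179.9, -0.0, 90.7]
ft_force: [-0.2, -0.0, -1.3]
width: 0.0367
time_s: 27.0
position: [0.5629, 0.2157, 0.1387]
orientation: [-180.0, 0.1, 90.4]
ft_force: [-0.3, -0.1, -1.9]
width: 0.0366
t 27.00 pos [0.5629 0.2157 0.1387] rpy [-1.7999e+02  1.0000e-01  9.0380e+01] f [-0.3 -0.1 -1.9] w 0.0366
[[390.28117314 265.90157417]]
```

View pics/w15.png

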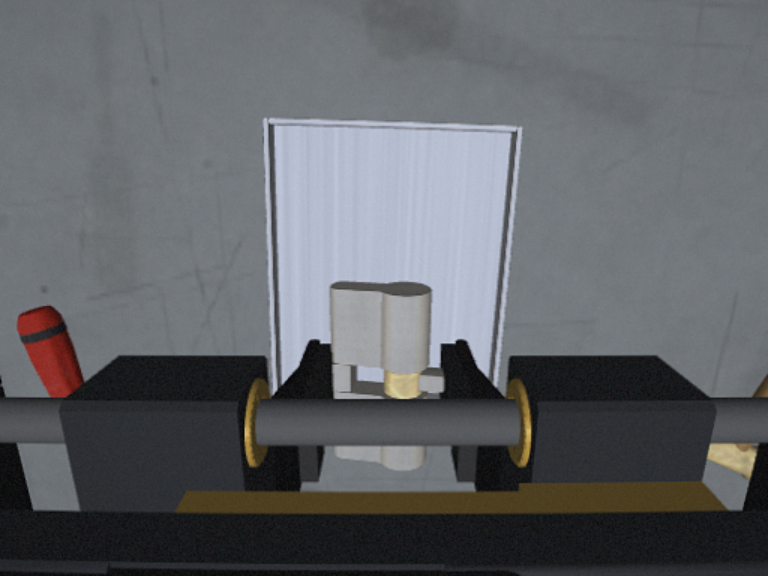

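View pics/s15.png

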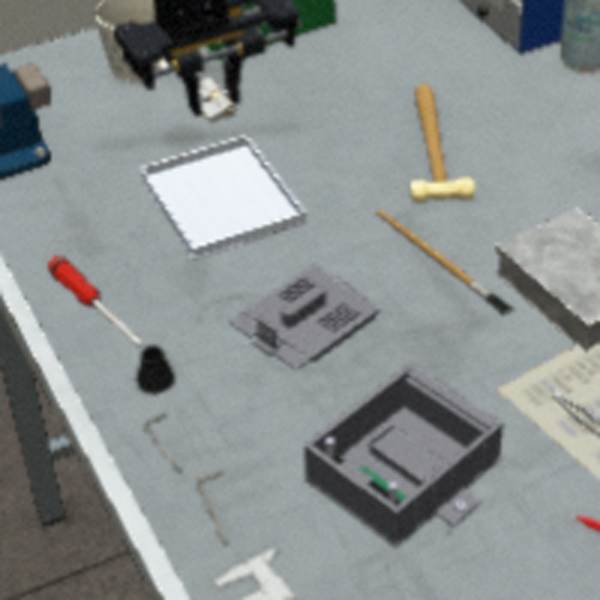

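```bash
python3 -c "
from h import *
print(at('wrist',(267/1.5,121/1.5),.018),at('wrist',(519/1.5,128/1.5),.018))"
python3 -m crank '[[0.1,0.2,-2,0,0,0],[0.1,0.3,-4,0,0,0],[0.1,0.3,-6,0,0,0],[0.1,0.3,-8,0,0,0],[0.1,0.3,-10,0,0,0],[0.1,0.3,-11.5,0,0,0],[0.1,0.3,-12.3,0,0,0],[0.1,0.3,-12.6,0,0,0],[0.1,0.3,-12.6,0,0,0],[0.1,0.3,-12.6,0,0,0]]'
```

```text
[0.49689864 0.30289017 0.018     ] [0.63299643 0.30004036 0.018     ]
time_s: 27.93
position: [0.5643, 0.2215, 0.014]
orientation: [179.9, -0.0, 90.5]
ft_force: [0.6, 0.5, -1.3]
width: 0.0366
```

```bash
python3 -m crank '[[0,0,-0.2,0,0,0],[0,0,-0.4,0,0,0],[0,0,-0.6,0,0,0],[0,0,-0.6,0,0,0],[0,0,-0.6,0,0,0]]'
python3 -m crank '[[0,0,-0.1,0,0,0],[0,0,-0.15,0,0,0],[0,0,-0.15,0,0,0]]'
python3 -m crank '[[0,0,-0.05,0,0,0],[0,0,-0.1,0,0,0],[0,0,-0.1,0,0,0]]'
```

```text
time_s: 28.35
position: [0.5634, 0.2218, 0.007]
orientation: [-180.0, 0.0, 90.6]
ft_force: [-1.1, -0.3, -2.4]
width: 0.0363
time_s: 28.6
position: [0.5634, 0.2217, 0.0054]
orientation: [-180.0, 0.0, 90.6]
ft_force: [0.6, -0.1, -1.7]
width: 0.0367
time_s: 28.85
position: [0.5634, 0.2217, 0.0044]
orientation: [-180.0, 0.0, 90.6]
ft_force: [-0.8, 0.0, -1.3]
width: 0.0366
```

```bash
python3 -m crank '[[0,0,-0.03,0,0,0],[0,0,-0.05,0,0,0],[0,0,-0.05,0,0,0],[0,0,-0.05,0,0,0]]'
python3 -c "
from h import *
st();im=capture('wrist');cv2.imwrite('pics/w16.png',cv2.resize(im,None,fx=1.5,fy=1.5))"
```

```text
time_s: 29.18
position: [0.5635, 0.2217, 0.0041]
orientation: [180.0, -0.0, 90.6]
ft_force: [-0.5, -0.9, -0.6]
width: 0.0367
t 29.18 pos [0.5635 0.2217 0.0041] rpy [180.    -0.    90.57] f [-0.5 -0.9 -0.6] w 0.0367
```

View pics/w16.png

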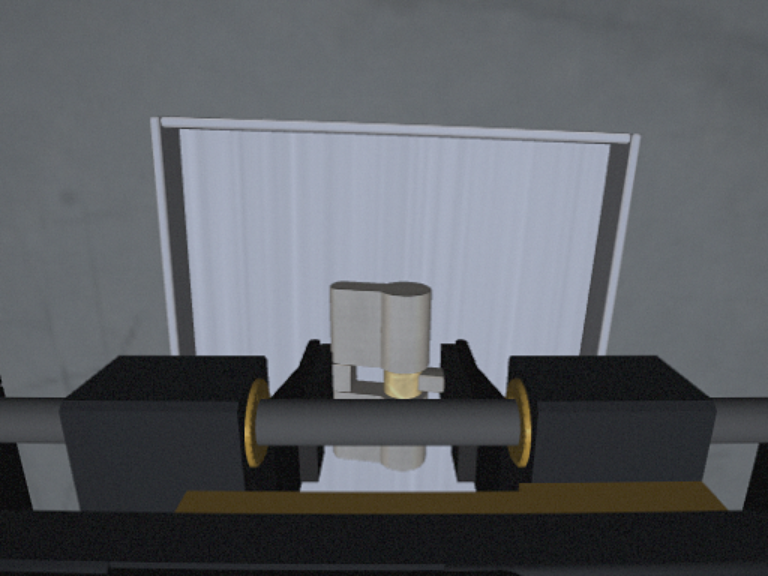

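Force is rising from -2.2; about to touch. One more small step down, then release.

```bash
python3 -m crank '[[0,0,-0.04,0,0,0],[0,0,-0.04,0,0,0],[0,0,-0.04,0,0,0]]';python3 -m crank '[[0,0,-0.04,0,0,0],[0,0,-0.04,0,0,0],[0,0,-0.04,0,0,0]]'
```

```text
time_s: 29.48
position: [0.5636, 0.2217, 0.0039]
orientation: [180.0, -0.0, 90.6]
ft_force: [-2.4, -0.5, 1.7]
width: 0.0366
time_s: 29.73
position: [0.5636, 0.2218, 0.0038]
orientation: [180.0, -0.0, 90.6]
ft_force: [-2.1, -1.0, 5.5]
width: 0.0365
```

```bash
python3 -m crank '[[0,0,0.04,0,0,0],[0,0,0.05,0,0,0],[0,0,0.05,0,0,0],[0,0,0.05,0,0,0],[0,0,0.05,0,0,0],[0,0,0.05,0,0,0]]' 0.6
python3 -m crank '[[0,0,0.5,0,0,0],[0,0,1.5,0,0,0],[0,0,3,0,0,0],[0,0,6,0,0,0],[0,0,10,0,0,0],[0,0,14,0,0,0],[0,-3,16,0,0,0],[0,-6,16,0,0,0],[0,-8,16,0,0,0],[0,-8,16,0,0,0],[0,-8,16,0,0,0]]'
python3 - <<'E'
from h import *
st();im=capture('wrist');cv2.imwrite('pics/w17.png',cv2.resize(im,None,fx=1.5,fy=1.5))
im=capture('scene');cv2.imwrite('pics/s17.png',cv2.resize(im[130:350,150:350],None,fx=2.7,fy=2.7,interpolation=cv2.INTER_CUBIC))
im=capture('top');cv2.imwrite('pics/t17.png',cv2.resize(im[120:270,120:400],None,fx=2.8,fy=2.8,interpolation=cv2.INTER_CUBIC))
for n in ("calliper","lock_cylinder_1","chip_brush","screwdriver_1","loupe"):
    r=nets.tip_of("top",n); print(n,[(at("top",x["centre"],0).round(3),round(x["p"],2)) for x in r[:2]])
E
```

```text
time_s: 30.23
position: [0.5634, 0.2218, 0.0035]
orientation: [-180.0, 0.0, 90.6]
ft_force: [-0.0, 0.3, -0.6]
width: 0.0521
time_s: 31.15
position: [0.5639, 0.1402, 0.165]
orientation: [179.9, -0.1, 90.4]
ft_force: [-0.2, 1.3, 0.2]
width: 0.0522
t 31.15 pos [0.5639 0.1402 0.165 ] rpy [ 1.7991e+02 -5.0000e-02  9.0380e+01] f [-0.2  1.3  0.2] w 0.0522
calliper [(array([ 0.371, -0.385,  0.   ]), 0.56)]
lock_cylinder_1 [(array([ 0.448, -0.514,  0.   ]), 0.73)]
chip_brush [(array([0.742, 0.007, 0.   ]), 0.65)]
screwdriver_1 [(array([0.37 , 0.108, 0.   ]), 0.68)]
loupe [(array([ 0.385, -0.017,  0.   ]), 0.55)]
```

View pics/w17.png

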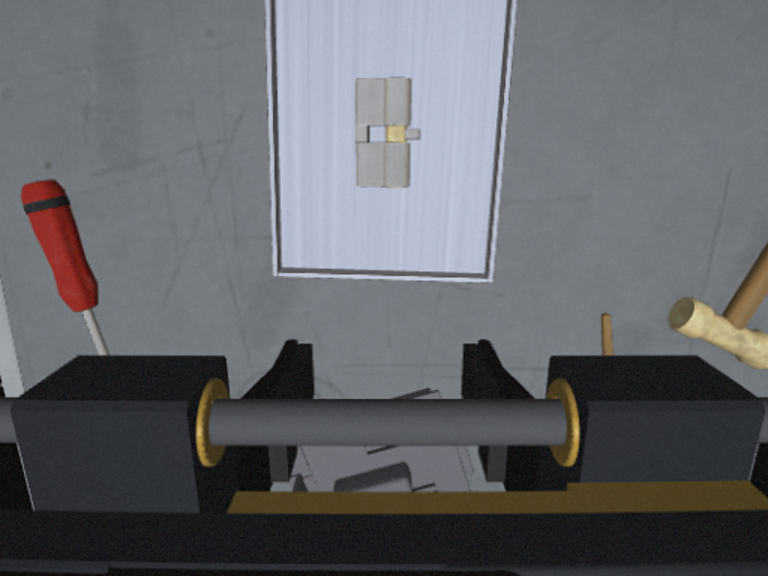

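View pics/s17.png

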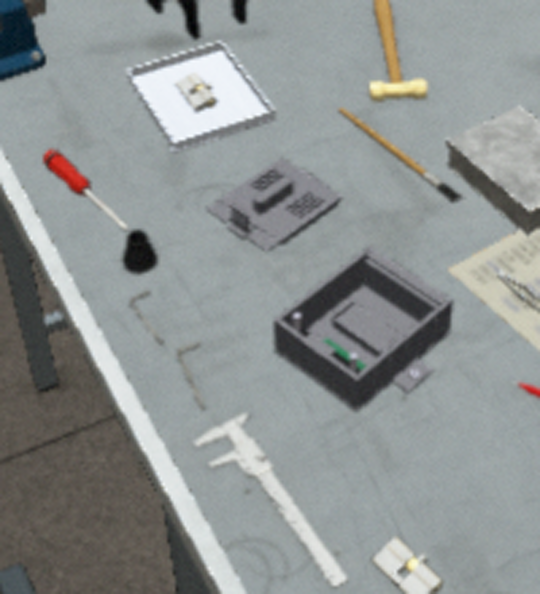

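View pics/t17.png

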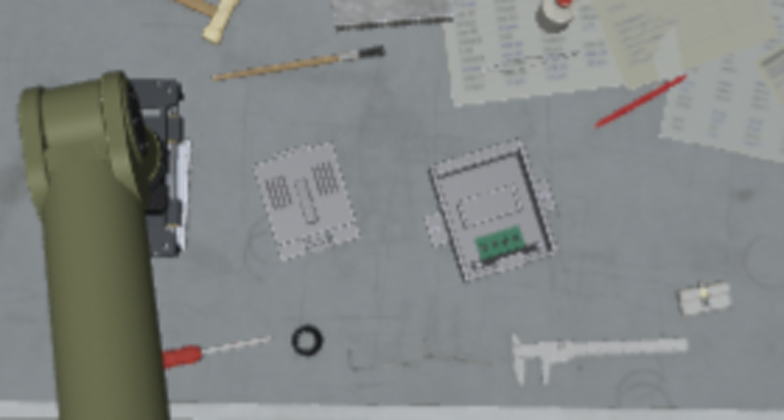

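```bash
python3 -m crank '[[0,0,0,0,0,0],[0,0,0,0,0,0]]'; python3 -c "
from cell import arm
print(arm.close_job())"
```

```text
time_s: 31.72
position: [0.5634, 0.1419, 0.1636]
orientation: [-180.0, 0.0, 90.6]
ft_force: [-0.2, 0.8, -0.1]
width: 0.0524
the job is handed in; nothing more can be done
None
```

The job is done and was handed in at about 32 s of the 70 s allowed; the hand-in gave no verdict.

- **Cover:** I pressed the snap tab to its stop with about 8 N and the cover sprang up. I drew it toward the tab side to free the tongue, lifted it, levelled it, and set it down right way up on the bench between the case and the tray. It was pressed down with about 14 N before I let go.
- **Cylinder:** My first grip was too deep for the tray, because the fingertips reached about 6 mm below the cylinder. I put it back on its cradle, gripped it higher, and carried it to the tray. I lowered it until it touched the tray floor (about 5 N), then opened the gripper.

**Last checks:**
- The final pictures show the cylinder lying flat near the tray's centre, the cover flat and clear of the case, and the case empty.
- The gripper was clear of everything, at 0.16 m height.
- The calliper, spare cylinder, brush, screwdriver and loupe looked unmoved in the top and scene pictures. The network positions for the calliper and spare cylinder differed by about 12 and 18 mm from the first look. I put that down to network scatter, since those two appear at the same pixels in both top pictures.

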